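# Focus the inspection camera and hold a joint ball under its lens

### The job

A drive-shaft joint ball lies loose in the shallow pocket of the aluminium hand tray and is due for inspection under the boom camera. First turn the focus knob on the camera stand's foot so that its pointer stands on the long index mark; then pick up the tray, carry it to the camera and finish holding it still and level in the air under the lens, with the ball centred below the lens and its top about 60 mm from the lens front. The ball must stay in its pocket untouched, the tray must not bump the stand or camera, the other things on the bench stay where they are, and the program finishes while still holding the tray there.

Things in the scene. Friction and masses are not known exactly. Their poses are not given: they have to be found in the camera images.
- stand: boom-stand inspection camera, fixed. Origin: centre of the underside of its foot, z up. Foot 240 (x) by 150 (y) by 40 mm high; dial and knob on it at (-65, 20) mm. Column 28 mm across at (75, -35), 330 mm high; from it a boom (18 mm bar, clamps to 50 mm) runs level at 268 mm height to the camera: upright cylinder 55 mm across at (0, -220), from lens front up to 334 mm. Open bench below the lens
- focus_knob (a joint): angle of the focus knob, rad; grows as the knob is turned clockwise seen from above (0 to 2.6); 1.60 with the pointer on the index mark. It starts 0.7 to 1.3 rad short of the mark. Stays where it is left; about 0.06 N m turns it. Turning it drives the lens barrel down 4 mm per rad
- knob_grip (a point): point on the knob's vertical axis, 70 mm above the bench. Knob: round skirt 58 mm across, its top 48 mm above the bench; on it an upright bar grip 52 mm long, 13 mm thick, top 76 mm above the bench, to be pinched across its thickness. The point's x axis runs along the bar towards the pointer end
- pointer_tip (a point): tip of the knob's pointer, 33 mm from the knob's axis, at the skirt's height (48 mm above the bench); it lies in line with the bar, on the end with the white line
- index_mark (a point): the place where the pointer tip stands when the knob is on the index: on the long, thick mark of the dial, 33 mm from the knob's axis on the foot's -x side (towards the robot). The dial's other marks are short and thin, 15 degrees apart
- lens_front (a point): centre of the lens's front face (facing down; ring of small lamps round it, 48 mm across), about 172 mm above the bench when the focus is on the index. z up
- tray: loose hand tray of aluminium, about 0.24 kg. Origin: on its underside, below the centre of the grip; x points from the grip to the pocket, z up. Grip: upright steel block 40 (x) by 14 (y) mm, from 6 to 58 mm above the underside. Neck 26 mm wide, 6 mm thick. Deck 80 (x) by 70 (y) by 9 mm, centred 130 mm ahead of the grip. It balances about 60 mm ahead of the grip
- tray_grip (a point): point on the tray's grip block, on its centre line, 45 mm above the tray's underside (13 mm below the block's top). Axes as the tray's
- pocket (a point): where the ball's centre is when the ball sits in the middle of the pocket, 130 mm ahead of the grip, 15.5 mm above the tray's underside. The pocket is round, 27 mm across, 3 mm deep, flat floor: the ball rolls about 6 mm either way and climbs out if the tray is tipped far or jerked hard
- ball_center (a point): centre of the loose steel ball, 19 mm across, 28 g
- jar: bystander: small glass baby food jar with white twist lid, 58 mm across, 73 mm high; origin at its underside
- tin: bystander: flat tuna tin, 85 mm across, 39 mm high; origin at its underside
- pet_bottle: bystander: clear bottle, 65 mm across, 219 mm high; origin at its underside
- tub: bystander: yellow open tub 103 by 138 mm, 70 mm high; origin at its underside
- cv_bell: bystander: dark steel joint bell standing mouth down, 86 mm across, stub up to 125 mm; origin at its underside
- cv_cage: bystander: steel ball cage, a windowed ring 66 mm across, 26 mm high; origin at its underside
- spanner: bystander: combination spanner lying flat; origin at its underside
- ball: the loose ball as a body; its origin turns with it as it rolls, so use ball_center for its place
There are look-alikes about, which are no part of the job. Leave any pink or turquoise look-alike of the tray alone.

How it is judged:
On the way, in this order (a step that is already met when the one before it is completed fails the run):
1. the focus knob stands on the index mark (within 0.11 rad) for half a second (value of joint focus_knob between 1.49 and 1.71 rad), for 0.5 s.
2. the tray is lifted clear of the bench with the ball in its pocket (height (world z) of tray above 0.03 m and distance between ball_center and pocket below 0.012 m), for 0.2 s.
At the end, for the whole second after the job is handed in: the gripper holds the tray still in the air (only the fingers carry it), level within 6 degrees, the ball in its pocket, within 15 mm of the lens axis and with its top 60 mm (+-15 mm) below the lens front; the focus knob still stands on the index mark (within 0.11 rad) (all of step 1 and horizontal distance between ball_center and lens_front below 0.015 m and z of ball_center in the frame of lens_front between -0.0845 and -0.0545 m and distance between ball_center and pocket below 0.012 m and angle between tray's own z axis and vertical below 0.105 rad and linear speed of tray below 0.02 m/s and angular speed of tray below 0.15 rad/s and contact force between tray and the fingers above 2 N and contact force between tray and stand below 0.2 N); the arm keeps its last pose, push and grip.
It fails at once if the ball leaves its pocket (distance between ball_center and pocket above 0.014 m).
It fails at once if the fingers touch the ball (contact force between the fingers and ball above 0.3 N).
It fails at once if the tray bumps the camera stand (contact force between tray and stand above 1.5 N).
It fails at once if a bystander is moved more than 30 mm (distance of any of jar, tin, pet_bottle, tub, cv_bell, cv_cage, spanner from where it was at the start of the episode above 0.03 m).
It also fails if it takes over 67 s, if anything falls off the work surface, if the arm or the gripper's body presses on something with over 40 N, if the wrist force passes 120 N, or if a joint passes its speed limit or range.

### The arm

A 6-joint arm with a two-finger parallel gripper is mounted at the origin on the work surface. World frame = base frame: x ahead of the robot, y to its left, z up, the work surface at z = 0. Lengths are in m, angles in rad, forces in N, time in s.
With the tool pointing down it reaches from about 0.3 to 0.775 m from the base axis. Payload 14.6 kg.
Tool frame: the origin (TCP) lies at the very end of the fingers, on their centre line; the grasp point (between the pads) lies 19 mm behind it (env.tcp_to_grasp is the distance from the TCP to the grasp point, in m); y points along the fingers, z is the direction in which the jaws open and shut, and the axes are right-handed (so a half turn about y gives the same grasp; the last joint's range is limited). The gripper opens to 85 mm and grips with 20 to 120 N. Pads are 22 mm wide; open, the fingers measure 114 mm over their backs; the gripper's body (76 mm by 85 mm) begins 54 mm behind the grasp point. The pads swing forward as they close: fully open they stand 13 mm farther back than shut.
Start: joints at [1.146, 0.3, 1.521, -0, 1.321, -0.067], TCP at [0.193, 0.515, 0.231] pointing down, gripper open.
Joint ranges: [-3.03, 3.03], [-0.79, 2.21], [0.23, 2.52], [-1.04, 4.18], [0, 3.07], [-2.55, 2.55]. Speed limits (rad/s): [2.22, 2.22, 2.57, 3.14, 3.14, 3.14].

### API

Orientations are given as a unit quaternion [w, x, y, z].
In Python, from station import monitor, optics, order, env gives the robot as it stands.
- The arm moves only by the tool drive_tool, never from a script. Its argument "series" is a list of rows, each a list of 7 numbers: the opening, from -1 (shut) to 1 (fully open), then the shift along the tool's x, y, z in cm, then the turn, a rotation vector about the tool's x, y, z in rad. In form: [[jaw, tx, ty, tz, wx, wy, wz], ...]. A call has 1 to 10 rows; each row shifts and turns the commanded pose from where the row before left it, along the tool's axes as they then stand; what a row does not reach is not made up. A row lasts 1/12 s, in which the tool goes at most 41.7 mm and 7.16 degrees, less where a joint would pass 70% of its speed; a pose out of reach is approached as far as the arm can. A call is refused whole if a number of a shift passes 4.17 or a number of a turn 0.125, either way. A call with a gripper value outside its range is refused whole. The fingers move at their own pace and stop on an object; "force" is the grip in N (left out, the last holds). Time passes only in rows, so rows that do not move let the fingers close. It gives the time, the measured TCP pose, the force and the opening at its end, in the units of the state.
- monitor.read_state(): the state, without advancing time (a new reading comes with each control period).
- optics.capture(name): name is "scene" or "top" or "wrist"; returns the picture (480x640x3 uint8, red, green, blue); there is no depth.
- optics.get_calibration(name): a dict with "fx", "fy", "cx", "cy" (pixels), "dist_coeffs" ([k1, k2, p1, p2, k3] as OpenCV has them; the pictures are not rectified), "rvec" (rotation vector, rad) and "tvec" (3), from world to camera coordinates, as OpenCV has them. Camera axes: x right, y down, z forward; pixel columns grow to the right and rows downward; lengths in m; the calibration is good to about 2 mm. A picture is of the moment at which its call begins: read the wrist's pose just before it. get_calibration takes no time and is no camera call; for the wrist camera it gives the pose at the moment of the call.
- order.sign_off(): hands the job in, once; it reports no verdict.
Trained networks look in the newest picture that a camera, given by its name, has taken for a name from the list of things; names that differ only in an ending like _2 or _b are one class to them, and where a whole thing is asked for, a point or a joint stands for the part that bears it (a point fixed in the world has none). Each returns a list of dicts, best first, with "conf" (0 to 1); they miss things now and then, are a little off and sometimes report something else, mostly with a low value. They report only what shows in the picture. A call takes as long as a camera call. They do not tell look-alikes from the thing itself.
- optics.look_for(camera, query): "box" ([centre column, centre row, width, height] in pixels, round what is visible of it).
- optics.silhouettes(camera, query): "pixels" (480x640 bool, what is visible of it) and "box" ([centre column, centre row, width, height] in pixels, round what is visible of it).
- optics.landmark_of(camera, query): "centre" ([column, row] in pixels: a listed point, or the origin of a listed thing).
The state is a dict: "clock": time; "joint_positions": joint angles; "joint_vel": joint speeds; "joint_efforts": joint torques, N m; "tcp_pos": TCP position; "ee_rot": TCP orientation; "ft_force": force on the tool from outside, world axes, zero at the start; "ft_torque": the same for the moment, N m; "opening": opening from 0.0 (shut) to 1.0 (fully open).
Only numpy, scipy, OpenCV 4.12 (cv2) and the standard library are available. Lean on these libraries where they do the work, as an engineer would, in place of code of your own. Each camera call takes 0.05 s, during which the arm holds its last target. There are 200 camera calls.

## Working session

There is one attempt and no reset: what is moved stays moved. The work goes in short steps, Python scripts to look and compute and a tool call to move; the robot and the scene stay as the last step left them, time stands still between calls to the robot, and variables do not carry over. Pictures are saved under pics/ and viewed, about 8 in all and at most 12, crops included, and the job is handed in when it is done.

Besides the shell and the picture viewer there is one more tool, called as name(argument=value, ...) on one line, values as JSON. drive_tool: Moves the arm, as the interface text tells. Its arguments: {"type":"object","properties":{"series":{"type":"array","items":{"type":"array","items":{"type":"number"}}},"force":{"type":"number"}},"required":["series"]}

```bash
ls; mkdir -p pics; cat > h.py <<'E'
import numpy as np, cv2
from scipy.spatial.transform import Rotation as R
from station import monitor, optics, order, env
def cal(n):
    c=optics.get_calibration(n)
    K=np.array([[c['fx'],0,c['cx']],[0,c['fy'],c['cy']],[0,0,1.]])
    return K,np.array(c['dist_coeffs']),np.array(c['rvec']),np.array(c['tvec'])
def ray(n,px,C=None):
    K,d,r,t=C or cal(n)
    u=cv2.undistortPoints(np.array([[px]],float),K,d)[0,0]
    M=cv2.Rodrigues(r)[0]
    return -M.T@t.ravel(), M.T@np.array([u[0],u[1],1.])
def atz(n,px,z,C=None):
    o,v=ray(n,px,C); return o+v*(z-o[2])/v[2]
def proj(n,p,C=None):
    K,d,r,t=C or cal(n)
    return cv2.projectPoints(np.array(p,float).reshape(-1,1,3),r,t,K,d)[0][:,0]
def snap(n,f=None):
    im=optics.capture(n)
    if f: cv2.imwrite('pics/'+f,im[:,:,::-1])
    return im
def st():
    s=monitor.read_state(); return s
E
python3 - <<'E'
from h import *
s=st();print({k:np.round(v,3) for k,v in s.items()},env.tcp_to_grasp)
a=snap('scene');b=snap('top')
cv2.imwrite('pics/a.png',cv2.resize(np.vstack([a,b])[:,:,::-1],(400,600)) if 0 else a[:,:,::-1]);cv2.imwrite('pics/b.png',b[:,:,::-1])
for n in('scene','top'):
    o,_=ray(n,(320,240));print(n,o)
    for q in['tray_grip','pocket','ball_center','knob_grip','pointer_tip','index_mark','lens_front','stand','tray']:
        print(q,[(np.round(x['centre']).tolist(),round(x['conf'],2)) for x in optics.landmark_of(n,q)[:4]])
E
```

```text
pics
{'clock': np.float64(0.0), 'joint_positions': array([ 1.146,  0.3  ,  1.522, -0.   ,  1.321, -0.067]), 'joint_vel': array([ 0.001,  0.001, -0.   ,  0.   , -0.001,  0.001]), 'joint_efforts': array([-0.000e+00, -5.435e+01, -3.618e+01, -0.000e+00,  4.000e-03,
        0.000e+00]), 'tcp_pos': array([0.193, 0.515, 0.231]), 'ee_rot': array([-0.695,  0.696, -0.126,  0.126]), 'ft_force': array([0.164, 0.034, 0.656]), 'ft_torque': array([-0.041, -0.042, -0.053]), 'opening': np.float64(1.001)} 0.0187
scene [0.96396542 0.55756741 1.18489415]
tray_grip [([287.0, 140.0], 0.97), ([310.0, 214.0], 0.95), ([348.0, 169.0], 0.93), ([298.0, 161.0], 0.82)]
pocket [([366.0, 200.0], 0.89), ([274.0, 232.0], 0.82), ([291.0, 196.0], 0.81), ([266.0, 130.0], 0.76)]
ball_center [([372.0, 352.0], 0.5), ([275.0, 233.0], 0.49)]
knob_grip [([377.0, 353.0], 0.73)]
pointer_tip [([380.0, 344.0], 0.88), ([403.0, 407.0], 0.21)]
index_mark [([386.0, 349.0], 0.87)]
lens_front [([403.0, 405.0], 0.62), ([306.0, 278.0], 0.6)]
stand [([350.0, 367.0], 0.79)]
tray [([346.0, 178.0], 0.98), ([297.0, 171.0], 0.67), ([312.0, 221.0], 0.66), ([287.0, 151.0], 0.6)]
top [ 0.42012147 -0.08086237  1.45346977]
tray_grip [([506.0, 313.0], 0.78), ([416.0, 350.0], 0.73), ([384.0, 261.0], 0.63), ([470.0, 299.0], 0.56)]
pocket [([433.0, 267.0], 0.94), ([552.0, 308.0], 0.94), ([394.0, 218.0], 0.73), ([365.0, 346.0], 0.66)]
ball_center [([209.0, 222.0], 0.69), ([391.0, 219.0], 0.52)]
knob_grip [([195.0, 208.0], 0.9)]
pointer_tip [([207.0, 218.0], 0.91)]
index_mark [([199.0, 222.0], 0.66)]
lens_front [([285.0, 187.0], 0.44)]
stand [([396.0, 219.0], 0.75), ([213.0, 187.0], 0.63), ([196.0, 209.0], 0.46)]
tray [([415.0, 345.0], 0.81), ([381.0, 264.0], 0.74), ([508.0, 310.0], 0.65), ([469.0, 300.0], 0.63)]
```

View pics/a.png

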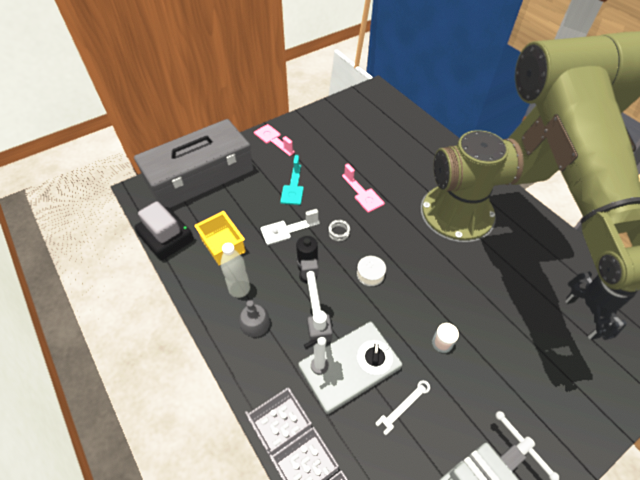

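View pics/b.png

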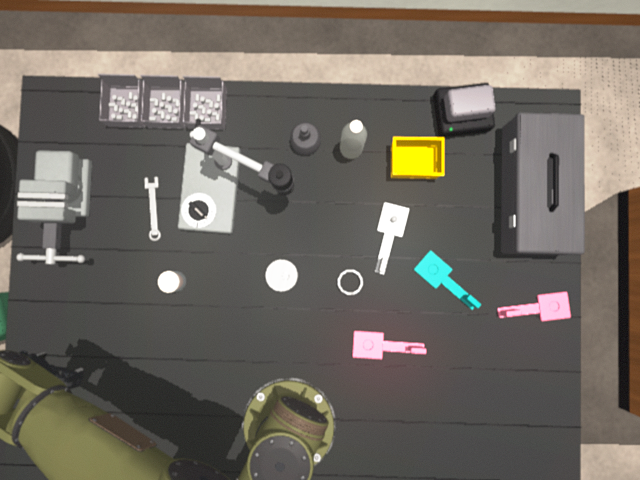

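The candidates for the tray, by grip pixel in the top view, are silver (384,261), pink (416,350), pink (506,313) and turquoise (470,299). The job's tray is the silver one, with its pocket at (393,218), or (274,232) in the scene view. The knob is at (198,210) in top and (376,353) in scene, and the camera head is at (280,178) in top.

```bash
cat > w.py <<'E'
from h import *
def tri(pa,pb):
    o1,v1=ray('scene',pa);o2,v2=ray('top',pb)
    v1/=np.linalg.norm(v1);v2/=np.linalg.norm(v2)
    k=np.linalg.lstsq(np.c_[v1,-v2],o2-o1,rcond=None)[0]
    p,q=o1+k[0]*v1,o2+k[1]*v2
    return (p+q)/2,np.linalg.norm(p-q)
E
python3 - <<'E'
from w import *
np.set_printoptions(precision=4,suppress=True)
for nm,a,b,z in[('grip',(310,214),(384,261),.045),('pocket',(274.5,232.5),(393.5,218.5),.0155),('knob',(377,353),(195,208),.07),('ptr',(380,344),(207,218),.048),('idx',(386,349),(199,222),.048)]:
    p,e=tri(a,b);print(nm,p,e,atz('scene',a,z),atz('top',b,z))
a=optics.capture('scene');b=optics.capture('top')
for n in('scene','top'):
    for q in['stand','tray','jar','tin','cv_cage','pet_bottle','tub','cv_bell','spanner']:
        for x in optics.landmark_of(n,q)[:4 if q=='tray' else 1]:print(n,q,x['centre'],atz(n,x['centre'],0)[:2])
A=cv2.resize(a[310:430,280:440],None,fx=4,fy=4,interpolation=2)
B=cv2.resize(b[110:240,160:320],None,fx=4,fy=4,interpolation=2)
C=cv2.resize(b[190:290,350:430],None,fx=4,fy=4,interpolation=2)
cv2.imwrite('pics/c.png',B[:,:,::-1]);cv2.imwrite('pics/e.png',C[:,:,::-1])
E
```

```text
grip [ 0.4559 -0.2468  0.0464] 0.005220710134961245 [ 0.4534 -0.246   0.045 ] [ 0.458  -0.2487  0.045 ]
pocket [ 0.5778 -0.2769  0.0014] 0.0030469511854809145 [ 0.5813 -0.2659  0.0155] [ 0.5775 -0.2759  0.0155]
knob [0.5826 0.2655 0.0711] 0.00537266506329285 [0.5801 0.267  0.07  ] [0.5846 0.264  0.07  ]
ptr [0.5554 0.2408 0.0479] 0.014973057253383812 [0.5498 0.2457 0.048 ] [0.5608 0.2355 0.048 ]
idx [0.5466 0.2615 0.0418] 0.009067276926570196 [0.5454 0.2661 0.048 ] [0.5493 0.2569 0.048 ]
scene stand [348.9, 369.8] [0.6496 0.2433]
scene tray [291.8, 152.0] [ 0.3197 -0.5782]
scene tray [310.4, 221.9] [ 0.4514 -0.2477]
scene tray [296.5, 172.7] [ 0.3648 -0.473 ]
scene tray [348.5, 176.8] [ 0.2162 -0.3478]
scene jar [277.4, 232.4] [ 0.568  -0.2717]
scene tin [373.0, 273.5] [0.4028 0.0359]
scene cv_cage [340.7, 228.4] [ 0.382 -0.167]
scene pet_bottle [240.5, 284.8] [ 0.7667 -0.1605]
scene tub [224.1, 244.6] [ 0.7388 -0.3261]
scene cv_bell [255.9, 329.2] [ 0.8004 -0.0042]
scene spanner [405.1, 406.4] [0.5865 0.4047]
top stand [214.5, 190.1] [0.6453 0.2284]
top tray [416.1, 344.1] [ 0.2319 -0.3478]
top tray [508.6, 309.2] [ 0.3356 -0.6023]
top tray [468.3, 299.1] [ 0.3602 -0.4904]
top tray [383.1, 262.8] [ 0.4541 -0.2516]
top jar [174.5, 279.9] [0.3892 0.3301]
top tin [283.4, 276.0] [0.4091 0.0258]
top cv_cage [346.1, 279.5] [ 0.4045 -0.1495]
top pet_bottle [354.6, 146.1] [ 0.782  -0.1637]
top tub [413.4, 162.6] [ 0.7394 -0.3309]
top cv_bell [305.3, 139.8] [ 0.7963 -0.0236]
top spanner [152.6, 209.6] [0.585 0.401]
```

View pics/c.png

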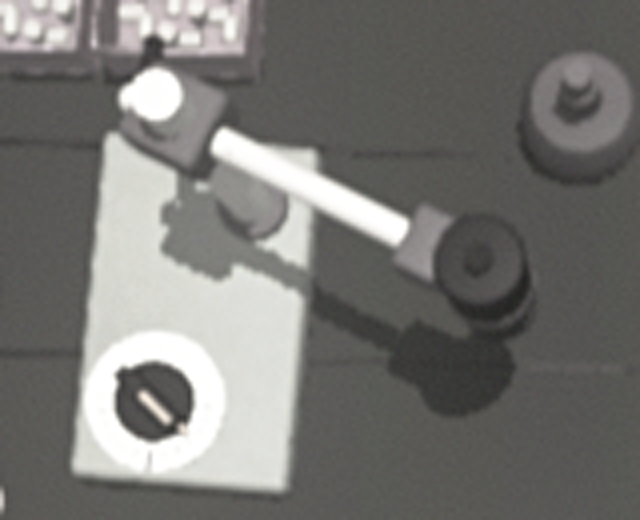

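View pics/e.png

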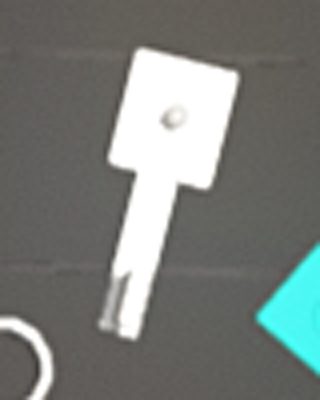

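```bash
cat >> w.py <<'E'
np.set_printoptions(precision=4,suppress=True)
def tool():
    s=st();q=np.array(s['ee_rot']);return np.array(s['tcp_pos']),R.from_quat(q[[1,2,3,0]]),s
def plan(p,jaw=None):
    """tool-frame shift in cm to world p; turn about tool y bringing tool z (mod half turn) to world angle jaw; rotate AFTER shift"""
    t,r,s=tool();print('clock',s['clock'],'tcp',t,'axes x,y,z\n',r.as_matrix(),'q6',s['joint_positions'][5],'q',s['joint_positions'])
    print('shift cm',r.inv().apply(np.array(p)-t)*100)
    if jaw is not None:
        z=r.as_matrix()[:,2];a=np.arctan2(z[1],z[0]);d=(jaw-a+np.pi/2)%np.pi-np.pi/2
        print('jaw now',a,'turn world z',d,'=> about tool y',-d)
E
python3 - <<'E'
from w import *
K=atz('top',(198.5,210),.048);P=atz('top',(206,217.8),.048);I=atz('top',(197.5,224.5),.04)
print('knob',K,'ptr',P,np.degrees(np.arctan2(*(P-K)[[1,0]])),'idx',I)
f=np.array([(105,135),(75,475),(318,150),(290,490)])/4+[160,110]
F=[atz('top',x,.04) for x in f];print(np.array(F))
c=np.mean(F,0);yaw=np.arctan2(*((F[0]-F[1]+F[2]-F[3])[[1,0]]));Rz=R.from_euler('z',yaw)
print('foot c',c,'yaw',yaw,'knob',c+Rz.apply([-.065,.02,0]),'lens',c+Rz.apply([0,-.22,0]))
print('cam top',atz('top',(280,175.3),.334))
b=np.arctan2(*(P-K)[[1,0]])
plan([.575,.262,.2],b+np.pi/2)
t,r,s=tool();o,v=ray('wrist',(320,240));print('wrist cam rel in tool',r.inv().apply(o-t),r.inv().apply(v))
E
```

```text
knob [0.5821 0.2596 0.048 ] ptr [0.5613 0.2383 0.048 ] -134.1657445387734 idx [0.543  0.2626 0.04  ]
[[0.7659 0.3034 0.04  ]
 [0.5299 0.3135 0.04  ]
 [0.7594 0.1557 0.04  ]
 [0.5239 0.1659 0.04  ]]
foot c [0.6448 0.2346 0.04  ] yaw -0.04303049076313568 knob [0.5807 0.2574 0.04  ] lens [0.6353 0.0148 0.04  ]
cam top [0.63   0.0159 0.334 ]
clock 2.0 tcp [0.1926 0.5152 0.2313] axes x,y,z
 [[ 0.9367 -0.      0.3502]
 [-0.3502  0.      0.9367]
 [-0.     -1.      0.    ]] q6 -0.06662682207477437 q [ 1.1464  0.2999  1.521   0.      1.3207 -0.0666]
shift cm [ 44.6844   3.128  -10.3229]
jaw now 1.2130404743776646 turn world z 1.1577145204158286 => about tool y -1.1577145204158286
wrist cam rel in tool [-0.0762 -0.1423 -0.0002] [ 0.3101  0.9508 -0.0031]
```

drive_tool(series=[[1,3.0,0.2,-0.7,0,0,0],[1,3.0,0.2,-0.7,0,0,0],[1,3.0,0.2,-0.7,0,0,0],[1,3.0,0.2,-0.7,0,0,0],[1,3.0,0.2,-0.7,0,0,0],[1,3.0,0.2,-0.7,0,0,0],[1,3.0,0.2,-0.7,0,0,0],[1,3.0,0.2,-0.7,0,0,0],[1,3.0,0.2,-0.7,0,0,0],[1,3.0,0.2,-0.7,0,0,0]])

```text
clock: 2.83
tcp_pos: [0.4502, 0.3435, 0.2112]
ee_rot: [0.696, -0.696, 0.126, -0.126]
ft_force: [-0.1, 1.1, 0.4]
opening: 0.999
```

drive_tool(series=[[1,3.0,0.2,-0.7,0,0,0],[1,3.0,0.2,-0.7,0,0,0],[1,3.0,0.2,-0.7,0,0,0],[1,3.0,0.2,-0.7,0,0,0],[1,2.7,0.2,-0.6,0,0,0],[0.5,0,0,0,0,-0.116,0],[0.5,0,0,0,0,-0.116,0],[0.5,0,0,0,0,-0.116,0],[0.5,0,0,0,0,-0.116,0],[0.5,0,0,0,0,-0.116,0]])

```text
clock: 3.67
tcp_pos: [0.5749, 0.2611, 0.2011]
ee_rot: [-0.702, 0.703, 0.08, -0.08]
ft_force: [0.7, 0.3, -0.2]
opening: 0.752
```

drive_tool(series=[[0.5,0,0,0,0,-0.116,0],[0.5,0,0,0,0,-0.116,0],[0.5,0,0,0,0,-0.116,0],[0.5,0,0,0,0,-0.116,0],[0.5,0,0,0,0,-0.116,0],[0.5,0,0,0,0,0,0],[0.5,0,0,0,0,0,0]])

```text
clock: 4.25
tcp_pos: [0.5749, 0.2612, 0.2012]
ee_rot: [0.651, -0.651, -0.275, 0.275]
ft_force: [0.1, -0.6, 0.9]
opening: 0.754
```

```bash
python3 - <<'E'
from w import *
C=cal('wrist');snap('wrist','w1.png')
for q,z in(('knob_grip',.07),('pointer_tip',.048),('index_mark',.048)):
    for x in optics.landmark_of('wrist',q)[:2]:print(q,x['centre'],x['conf'],atz('wrist',x['centre'],z,C))
plan([.582,.261,.055],2.37)
E
```

```text
knob_grip [311.5, 228.9] 0.66 [0.5824 0.2609 0.07  ]
pointer_tip [314.4, 179.8] 0.68 [0.56   0.2405 0.048 ]
index_mark [349.0, 195.4] 0.9 [0.55   0.2661 0.048 ]
clock 4.45 tcp [0.5749 0.2612 0.2013] axes x,y,z
 [[ 0.6968 -0.     -0.7172]
 [ 0.7172 -0.      0.6968]
 [-0.     -1.     -0.    ]] q6 -2.0021544211087625 q [ 0.3684  0.5056  1.3055 -0.      1.3305 -2.0022]
shift cm [ 0.483  14.6284 -0.5227]
jaw now 2.3706013533201884 turn world z -0.0006013533201882915 => about tool y 0.0006013533201882915
```

View pics/w1.png

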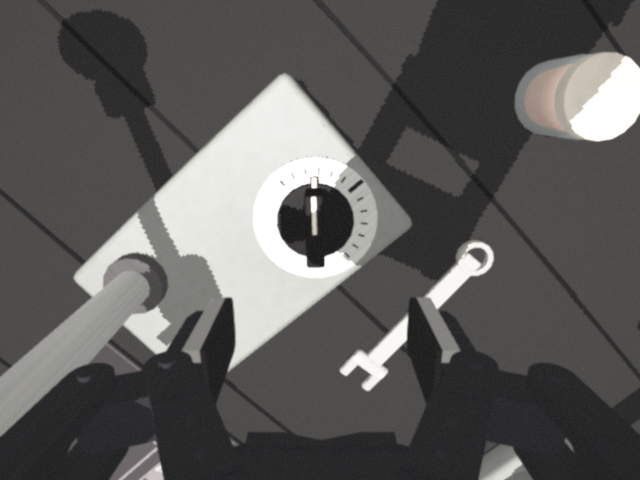

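Wrist view: the dial is centred at (315,216), the pointer tip is at (314,180), and the thick index mark is at (355,186). The bar is vertical in the picture, so the jaws are already square to it.

```bash
python3 - <<'E'
from w import *
A=[atz('wrist',(315,216.5),.041),atz('wrist',(315,220),.048)];print(A)
top1,top2=atz('wrist',(314,197),.076),atz('wrist',(315.3,235),.076);print(top1,top2)
P=atz('wrist',(314.3,181),.048);I=atz('wrist',(356,185.5),.041)
for K in A:
    a=[np.arctan2(*((x-K)[[1,0]])) for x in(P,I)];print(np.array(a),(a[0]-a[1])%(2*np.pi))
plan(np.r_[np.mean(A,0)[:2],.055])
E
```

```text
[array([0.5801, 0.2615, 0.041 ]), array([0.5806, 0.2621, 0.048 ])]
[0.5645 0.2453 0.076 ] [0.5823 0.2646 0.076 ]
[-2.3317  3.032 ] 0.9195339154535986
[-2.329   3.0501] 0.9041291800781321
clock 4.45 tcp [0.5749 0.2612 0.2013] axes x,y,z
 [[ 0.6968 -0.     -0.7172]
 [ 0.7172 -0.      0.6968]
 [-0.     -1.     -0.    ]] q6 -2.0021544211087625 q [ 0.3684  0.5056  1.3055 -0.      1.3305 -2.0022]
shift cm [ 0.4283 14.6284 -0.3515]
```

drive_tool(series=[[0.5,0.4,2.5,-0.35,0,0,0],[0.5,0,2.5,0,0,0,0],[0.5,0,2.5,0,0,0,0],[0.5,0,2.5,0,0,0,0],[0.5,0,2.5,0,0,0,0],[0.5,0,1.6,0,0,0,0],[0.5,0,0.5,0,0,0,0],[-1,0,0,0,0,0,0],[-1,0,0,0,0,0,0],[-1,0,0,0,0,0,0]], force=40)

```text
clock: 5.28
tcp_pos: [0.5809, 0.2619, 0.0569]
ee_rot: [-0.651, 0.651, 0.277, -0.275]
ft_force: [0.7, 0.5, 0.1]
opening: 0.333
```

drive_tool(series=[[-1,0,0,0,0,0,0],[-1,0,0,0,0,0,0],[-1,0,0,0,0,0,0],[-1,0,0,0,0,0,0]])

```text
clock: 5.62
tcp_pos: [0.5811, 0.2615, 0.0569]
ee_rot: [-0.651, 0.651, 0.277, -0.275]
ft_force: [0.3, -2.7, 7.2]
opening: 0.142
```

drive_tool(series=[[-1,0,0,0,0,0.088,0],[-1,0,0,0,0,0.088,0],[-1,0,0,0,0,0.088,0],[-1,0,0,0,0,0.088,0],[-1,0,0,0,0,0.088,0],[-1,0,0,0,0,0.088,0],[-1,0,0,0,0,0.088,0],[-1,0,0,0,0,0.088,0],[-1,0,0,0,0,0.088,0],[-1,0,0,0,0,0.088,0]])

```text
clock: 6.45
tcp_pos: [0.5804, 0.2633, 0.0569]
ee_rot: [0.708, -0.705, 0.028, -0.03]
ft_force: [-3.5, 10.0, 5.5]
opening: 0.137
```

drive_tool(series=[[-1,0,0,0,0,0,0],[-1,0,0,0,0,0,0]])

```text
clock: 6.62
tcp_pos: [0.5804, 0.2633, 0.0569]
ee_rot: [0.708, -0.706, 0.027, -0.028]
ft_force: [-3.8, 9.6, 7.0]
opening: 0.141
```

```bash
python3 - <<'E'
from w import *
C=cal('wrist');w=snap('wrist')
plan([.581,.262,.055],3.04+np.pi/2)
print([[ (x['centre'],x['conf']) for x in optics.landmark_of('wrist',q)[:2]] for q in('pointer_tip','index_mark')])
p=proj('wrist',[[.581-.033,.262,.045]])[0];print(p)
x,y=np.clip(p.astype(int),80,[560,400])
cv2.imwrite('pics/w2.png',cv2.resize(w[max(0,y-80):y+80,max(0,x-80):x+80],None,fx=3.5,fy=3.5,interpolation=2)[:,:,::-1])
E
```

```text
clock 6.6667 tcp [0.5804 0.2633 0.0568] axes x,y,z
 [[ 0.997   0.0019  0.0775]
 [-0.0775  0.0029  0.997 ]
 [ 0.0017 -1.      0.003 ]] q6 -1.1265828293786768 q [ 0.3677  0.6702  1.4047  0.0023  1.0638 -1.1266]
shift cm [ 0.0723  0.1833 -0.1298]
jaw now 1.4932137635881297 turn world z -0.02401009038302604 => about tool y 0.02401009038302604
[[([319.9, 231.1], 0.93)], [([318.7, 229.2], 0.96)]]
[310.9731 224.9197]
```

View pics/w2.png

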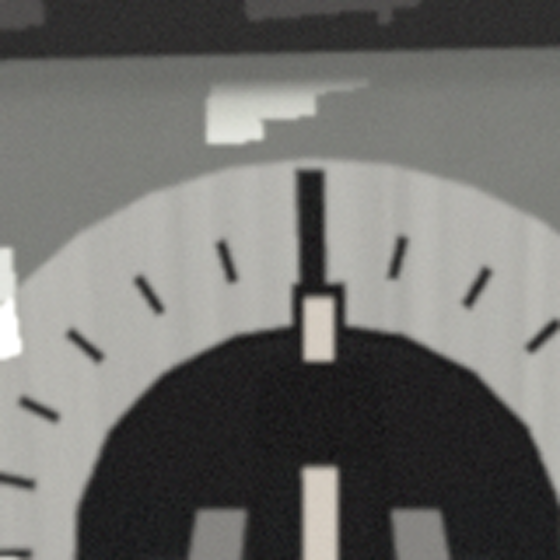

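drive_tool(series=[[0.5,0,0,0,0,0,0],[0.5,0,0,0,0,0,0],[0.5,0,0,0,0,0,0],[0.5,0,0,0,0,0,0],[0.5,0,-2,0,0,0,0],[0.5,0,-3,0,0,0,0],[0.5,0,-3,0,0,0,0],[0.5,0,-3.5,0,0,0,0],[0.5,0,-3,0,0,0,0],[0.5,0,0,0,0,0,0]])

```text
clock: 7.6
tcp_pos: [0.582, 0.2622, 0.2073]
ee_rot: [0.708, -0.705, 0.024, -0.031]
ft_force: [-0.3, 0.7, 0.1]
opening: 0.747
```

```bash
python3 - <<'E'
from w import *
C=cal('wrist');w=snap('wrist','w3.png')
L={}
for q,z in(('knob_grip',.07),('pointer_tip',.048),('index_mark',.048)):
    for x in optics.landmark_of('wrist',q)[:1]:L[q]=atz('wrist',x['centre'],z,C);print(q,x['centre'],x['conf'],L[q])
K=np.array([.581,.2615,0])
for q in L:print(q,np.arctan2(*((L[q]-K)[[1,0]])))
plan([.46,-.25,.2],1.34)
print('lens scene',proj('scene',[[.629,.017,.172]]),'top cyl',proj('top',[[.629,.017,.334]]))
E
```

```text
knob_grip [9.2, 4.5] 0.61 [0.4267 0.0779 0.07  ]
pointer_tip [321.4, 168.9] 0.68 [0.5511 0.2655 0.048 ]
index_mark [321.7, 165.5] 0.71 [0.5487 0.2659 0.048 ]
knob_grip -2.269729815269297
pointer_tip 3.0088580963155573
index_mark 3.006333913239845
clock 7.8 tcp [0.5798 0.2614 0.199 ] axes x,y,z
 [[ 0.997  -0.0018  0.0779]
 [-0.0779 -0.0007  0.997 ]
 [-0.0017 -1.     -0.0009]] q6 -1.1268482583691768 q [ 0.366   0.5189  1.2912 -0.0001  1.3334 -1.1268]
shift cm [ -7.9618  -0.0441 -51.9171]
jaw now 1.4928516963063185 turn world z -0.15285169630631845 => about tool y 0.15285169630631845
lens scene [[308.6408 274.3425]] top cyl [[279.4908 175.7575]]
```

View pics/w3.png

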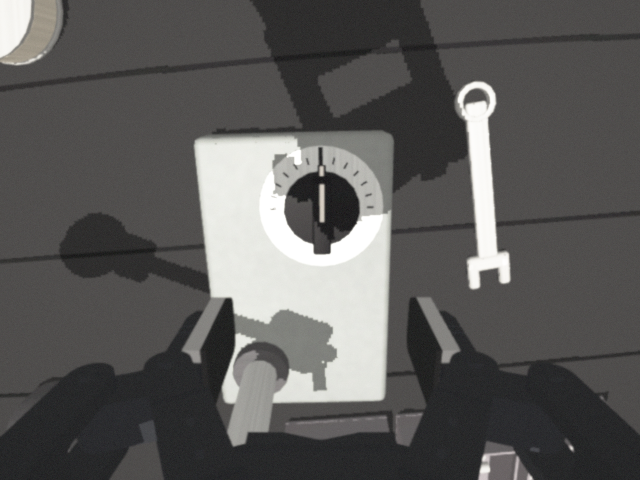

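The pointer at (321,170) stands on the thick mark at (321,158) after release. Next is the tray.

drive_tool(series=[[1,-2.6,0,0,0,0,0],[1,-2.6,0,-2,0,0,0],[1,-2.8,0,-3,0,0,0],[1,0,0,-3.7,0,0,0],[1,0,0,-3.7,0,0,0],[1,0,0,-3.7,0,0,0],[1,0,0,-3.7,0,0,0],[1,0,0,-3.7,0,0,0],[1,0,0,-3.7,0,0,0],[1,0,0,-3.7,0,0,0]])

```text
clock: 8.63
tcp_pos: [0.4754, -0.0419, 0.1991]
ee_rot: [0.707, -0.706, 0.028, -0.027]
ft_force: [0.6, -0.1, 0.1]
opening: 1.002
```

drive_tool(series=[[1,0,0,-3.7,0,0,0],[1,0,0,-3.7,0,0,0],[1,0,0,-3.7,0,0,0],[1,0,0,-3.7,0,0,0],[1,0,0,-3.7,0,0,0],[1,0,0,-2.5,0,0,0],[1,0,0,0,0,0.08,0],[1,0,0,0,0,0.07,0],[1,0,0,0,0,0,0],[1,0,0,0,0,0,0]])

```text
clock: 9.47
tcp_pos: [0.4598, -0.2494, 0.1992]
ee_rot: [0.703, -0.702, 0.08, -0.079]
ft_force: [-0.7, 0.3, -0.6]
opening: 1.001
```

```bash
python3 - <<'E'
from w import *
C=cal('wrist');w=snap('wrist','w4.png')
for q,z in(('tray_grip',.045),('pocket',.0155),('ball_center',.0125),('tray',0)):
    for x in optics.landmark_of('wrist',q)[:2]:print(q,x['centre'],x['conf'],atz('wrist',x['centre'],z,C))
plan([.455,-.248,.028],1.34)
E
```

```text
tray_grip [325.8, 197.2] 0.85 [ 0.4482 -0.2432  0.045 ]
pocket [323.0, 334.9] 0.72 [ 0.5758 -0.2744  0.0155]
pocket [154.1, 217.7] 0.72 [ 0.4392 -0.3854  0.0155]
ball_center [324.2, 336.3] 0.78 [ 0.5792 -0.274   0.0125]
tray [15.9, 143.4] 0.6 [ 0.3536 -0.4872  0.    ]
clock 9.7167 tcp [ 0.4601 -0.2493  0.2002] axes x,y,z
 [[ 0.9745 -0.0001  0.2244]
 [-0.2244  0.0001  0.9745]
 [-0.0002 -1.      0.0001]] q6 -1.9110730767100046 q [-0.5666  0.2688  1.6356  0.      1.2373 -1.9111]
shift cm [-0.5262 17.2182  0.0124]
jaw now 1.3445108499648097 turn world z -0.00451084996480966 => about tool y 0.00451084996480966
```

View pics/w4.png

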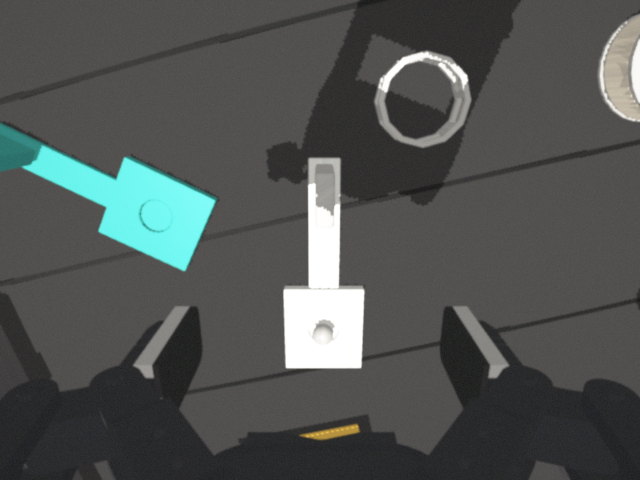

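```bash
python3 - <<'E'
from w import *
D=np.array([atz('wrist',p,.009) for p in[(284,287),(363,287),(285,368),(362,368)]]);c=D.mean(0)
dx=(D[2]+D[3]-D[0]-D[1])/2;u=dx/np.linalg.norm(dx);print('deck',c,np.linalg.norm(dx),np.linalg.norm(D[1]-D[0]),'yaw',np.arctan2(u[1],u[0]),'grip',c-.13*u)
n=(atz('wrist',(324.5,160),.006)+0);print('neck end',n, 'yaw from neck',np.arctan2(*((c-n)[[1,0]])))
print('block top rows', atz('wrist',(325,165),.058),atz('wrist',(325,200),.058))
print('cage',atz('wrist',(423,99),.02))
yaw=np.arctan2(u[1],u[0])
plan(np.r_[(c-.13*u)[:2],.027],yaw+np.pi/2)
E
```

```text
deck [ 0.575  -0.2737  0.009 ] 0.08342023880519249 0.06931122079844677 yaw -0.224742585803659 grip [ 0.4483 -0.2447  0.009 ]
neck end [ 0.4271 -0.239   0.006 ] yaw from neck -0.23029513368019514
block top rows [ 0.4242 -0.2384  0.058 ] [ 0.448  -0.2438  0.058 ]
cage [ 0.3975 -0.157   0.02  ]
clock 9.7167 tcp [ 0.4601 -0.2493  0.2002] axes x,y,z
 [[ 0.9745 -0.0001  0.2244]
 [-0.2244  0.0001  0.9745]
 [-0.0002 -1.      0.0001]] q6 -1.9110730767100046 q [-0.5666  0.2688  1.6356  0.      1.2373 -1.9111]
shift cm [-1.2505 17.3184  0.1802]
jaw now 1.3445108499648097 turn world z 0.001542891026427906 => about tool y -0.001542891026427906
```

drive_tool(series=[[-0.2,-0.6,1.5,0.1,0,0,0],[-0.2,-0.6,2.5,0.1,0,0,0],[-0.2,0,2.5,0,0,0,0],[-0.2,0,2.5,0,0,0,0],[-0.2,0,2.5,0,0,0,0],[-0.2,0,2.5,0,0,0,0],[-0.2,0,1.7,0,0,0,0],[-0.2,0,1.0,0,0,0,0],[-0.2,0,0.6,0,0,0,0],[-0.2,0,0,0,0,0,0]], force=30)

```text
clock: 10.55
tcp_pos: [0.4487, -0.2447, 0.0267]
ee_rot: [0.703, -0.702, 0.081, -0.08]
ft_force: [-0.1, 0.4, 0.3]
opening: 0.4
```

drive_tool(series=[[-0.3,0,0,0,0,0,0],[-0.4,0,0,0,0,0,0],[-0.48,0,0,0,0,0,0],[-0.54,0,0,0,0,0,0],[-0.58,0,0,0,0,0,0],[-0.62,0,0,0,0,0,0],[-0.66,0,0,0,0,0,0],[-0.7,0,0,0,0,0,0],[-0.74,0,0,0,0,0,0],[-0.8,0,0,0,0,0,0]])

```text
clock: 11.38
tcp_pos: [0.449, -0.2448, 0.0275]
ee_rot: [0.703, -0.703, 0.08, -0.08]
ft_force: [-0.5, 3.4, 6.7]
opening: 0.157
```

drive_tool(series=[[-1,0,0,0,0,0,0],[-1,0,0,0,0,0,0],[-1,0,0,0,0,0,0],[-1,0,0,0,0,0,0],[-1,0,0,0,0,0,0],[-1,0,0,0,0,0,0]], force=90)

```text
clock: 11.88
tcp_pos: [0.449, -0.2449, 0.0276]
ee_rot: [-0.703, 0.703, -0.08, 0.08]
ft_force: [-0.7, 4.3, 7.0]
opening: 0.15
```

```bash
python3 - <<'E'
from w import *
C=cal('wrist');w=snap('wrist')
for q,z in(('tray_grip',.045),('pocket',.0155),('ball_center',.0155)):
    for x in optics.landmark_of('wrist',q)[:2]:print(q,x['centre'],x['conf'],atz('wrist',x['centre'],z,C))
plan([0.448,-.2445,.1])
print(st()['ft_force'],st()['ft_torque'])
E
```

```text
tray_grip [319.6, 335.0] 0.96 [ 0.4476 -0.2452  0.045 ]
pocket [3.4, 343.9] 0.71 [ 0.4393 -0.388   0.0155]
clock 12.0833 tcp [ 0.449  -0.2449  0.0276] axes x,y,z
 [[ 0.9742  0.0004  0.2257]
 [-0.2257 -0.0001  0.9742]
 [ 0.0004 -1.     -0.    ]] q6 -1.9141781009681809 q [-0.5709  0.4866  1.7973  0.0001  0.8572 -1.9142]
shift cm [-0.1072 -7.2352  0.013 ]
[0.1296 4.365  6.3343] [0.6087 0.1699 0.1491]
```

drive_tool(series=[[-1,0,-0.2,0,0,0,0],[-1,0,-0.5,0,0,0,0],[-1,0,-0.8,0,0,0,0],[-1,0,-1.1,0,0,0,0],[-1,0,-1.3,0,0,0,0],[-1,0,-1.3,0,0,0,0],[-1,0,-1.3,0,0,0,0],[-1,0,-1.1,0,0,0,0],[-1,0,-0.7,0,0,0,0],[-1,0,-0.4,0,0,0,0]])

```text
clock: 12.92
tcp_pos: [0.4491, -0.2451, 0.1156]
ee_rot: [-0.702, 0.703, -0.08, 0.081]
ft_force: [0.2, -0.0, -2.9]
opening: 0.148
```

drive_tool(series=[[-1,0,0,0,0,0,0],[-1,0,0,0,0,0,0],[-1,0,0,0,0,0,0]])

```text
clock: 13.17
tcp_pos: [0.4486, -0.2448, 0.1137]
ee_rot: [0.703, -0.702, 0.081, -0.08]
ft_force: [-0.4, -0.9, -3.4]
opening: 0.155
```

```bash
python3 - <<'E'
from w import *
a=snap('scene');
r={}
for n in('scene','top'):
    if n=='top': b=snap('top')
    for q in('ball_center','pocket','lens_front'):
        r[n,q]=[x['centre'] for x in optics.landmark_of(n,q)[:4]];print(n,q,r[n,q])
print('exp ball',[proj(n,[[.5757,-.274,.1025]])for n in('scene','top')])
print('cap tri',tri((307,243),(280,175.3)))
A=cv2.resize(a[200:320,250:370],(560,560),interpolation=2);B=cv2.resize(b[150:290,230:300],(280,560),interpolation=2)
cv2.imwrite('pics/l.png',cv2.hconcat([A,B])[:,:,::-1])
t,r6,s=tool();print(t,s['ft_force'],s['ft_torque'],s['opening'])
# stand corners in w3 with known camera pose unavailable; tray axis tilt check uses pockets
E
```

```text
scene ball_center [[274.5, 213.7]]
scene pocket [[274.1, 213.1], [369.6, 197.6], [290.8, 195.0], [266.7, 130.1]]
scene lens_front [[303.8, 278.2]]
top ball_center [[400.6, 215.2]]
top pocket [[433.3, 268.2], [399.6, 214.9], [553.7, 305.1], [197.1, 222.1]]
top lens_front [[283.2, 188.0]]
exp ball [array([[272.5701, 213.2832]]), array([[397.3455, 215.6689]])]
cap tri (array([0.6324, 0.0178, 0.3181]), np.float64(0.0016644701701219158))
[ 0.4488 -0.2449  0.1142] [ 0.6213 -0.5498 -2.9442] [0.0366 0.1598 0.0015] 0.14840212827829632
```

View pics/l.png

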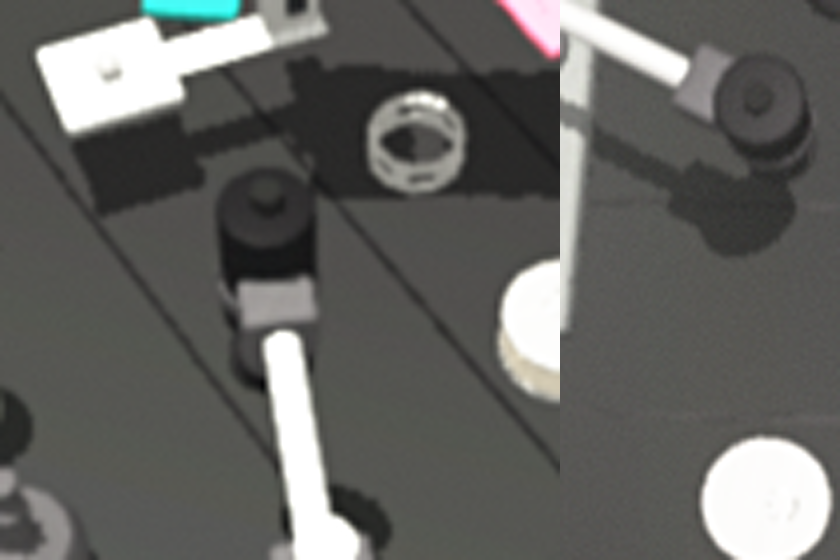

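The ball sits in the pocket at (108,68) in the crop, and the tray is lifted and looks level. The camera cap is at scene (307,244.6) and top (281,176).

```bash
python3 - <<'E'
from w import *
print('cap',tri((307,244.6),(281,176)),atz('scene',(307,244.6),.334),atz('top',(281,176),.334))
print('lens',tri((304,278),(283.2,188)),atz('scene',(304,278),.172),atz('top',(283.2,188),.172))
b=[tri((274.5,213.7),(400.6,215.2))];print('ball now',b)
s=np.array([-.043,-.08])
for y in s:print('stand-based',np.array([.581,.2615,0])+R.from_euler('z',y).apply([.065,-.24,0]))
plan([.498,.018,.1146],np.pi/2)
E
```

```text
cap (array([0.6321, 0.0165, 0.3099]), np.float64(0.00239188362496965)) [0.6404 0.0322 0.334 ] [0.6286 0.0137 0.334 ]
lens (array([0.6363, 0.0176, 0.1596]), np.float64(0.0139299958640533)) [0.6455 0.0197 0.172 ] [0.6288 0.0209 0.172 ]
ball now [(array([ 0.5731, -0.2797,  0.0947]), np.float64(0.012449757504754763))]
stand-based [0.6356 0.0189 0.    ]
stand-based [0.6266 0.0171 0.    ]
clock 13.5667 tcp [ 0.4488 -0.2449  0.1142] axes x,y,z
 [[ 0.9742 -0.0001  0.2258]
 [-0.2258  0.0001  0.9742]
 [-0.0001 -1.      0.    ]] q6 -1.914133639406528 q [-0.5712  0.3471  1.7526 -0.      1.042  -1.9141]
shift cm [-1.147  -0.0408 26.7224]
jaw now 1.3429819222580075 turn world z 0.22781440453688906 => about tool y -0.22781440453688906
```

drive_tool(series=[[-1,0,0,0.4,0,0,0],[-1,0,0,0.8,0,0,0],[-1,0,0,1.2,0,0,0],[-1,0,0,1.6,0,0,0],[-1,0,0,2.0,0,0,0],[-1,-0.14,0,2.2,0,0,0],[-1,-0.14,0,2.2,0,0,0],[-1,-0.14,0,2.2,0,0,0],[-1,-0.14,0,2.2,0,0,0],[-1,-0.14,0,2.2,0,0,0]])

```text
clock: 14.4
tcp_pos: [0.4804, -0.0756, 0.1144]
ee_rot: [0.703, -0.703, 0.08, -0.08]
ft_force: [0.3, -0.6, -1.9]
opening: 0.141
```

drive_tool(series=[[-1,-0.14,0,2.2,0,0,0],[-1,-0.14,0,2.2,0,0,0],[-1,-0.14,0,2.2,0,0,0],[-1,0,0,2.0,0,0,0],[-1,0,0,1.6,0,0,0],[-1,0,0,1.2,0,0,0],[-1,0,0,0.8,0,0,0],[-1,0,0,0.4,0,0,0],[-1,0,0,0,0,0,0],[-1,0,0,0,0,0,0]])

```text
clock: 15.23
tcp_pos: [0.5047, 0.0457, 0.1142]
ee_rot: [-0.702, 0.703, -0.08, 0.08]
ft_force: [-0.0, 0.1, -4.0]
opening: 0.149
```

```bash
python3 - <<'E'
from w import *
a=snap('scene','f1.png')
for q in('ball_center','pocket','lens_front'):print(q,[x['centre'] for x in optics.landmark_of('scene',q)[:3]])
b=snap('top')
for q in('ball_center','pocket','lens_front','pointer_tip','index_mark'):print(q,[x['centre'] for x in optics.landmark_of('top',q)[:3]])
A=cv2.resize(a[210:330,250:370],(560,560),interpolation=2);B=cv2.resize(b[150:230,240:300],(420,560),interpolation=2)
cv2.imwrite('pics/f.png',cv2.resize(cv2.hconcat([A,B]),None,fx=.8,fy=.8)[:,:,::-1])
plan([.505,.046,.1146])
print('exp',[proj(n,[[.631,.017,.1025],[.631,.017,.172]]) for n in('scene','top')])
E
```

```text
ball_center [[256.8, 324.6]]
pocket [[308.7, 288.3], [268.3, 130.5], [366.9, 200.7]]
lens_front [[305.3, 278.5]]
ball_center [[197.7, 207.3], [303.6, 141.7]]
pocket [[287.0, 189.4], [554.8, 306.7], [368.9, 347.2]]
lens_front [[283.8, 186.8]]
pointer_tip [[194.5, 223.3], [285.6, 186.2]]
index_mark []
clock 15.7333 tcp [0.5048 0.0459 0.1143] axes x,y,z
 [[ 0.9741 -0.      0.226 ]
 [-0.226  -0.      0.9741]
 [-0.     -1.     -0.    ]] q6 -1.3244939514280287 q [ 0.0183  0.338   1.7649 -0.      1.0386 -1.3245]
shift cm [ 0.0182 -0.0318  0.0187]
exp [array([[308.4555, 287.8907],
       [308.0162, 274.6978]]), array([[286.6716, 191.5322],
       [284.7937, 187.1499]])]
```

View pics/f.png

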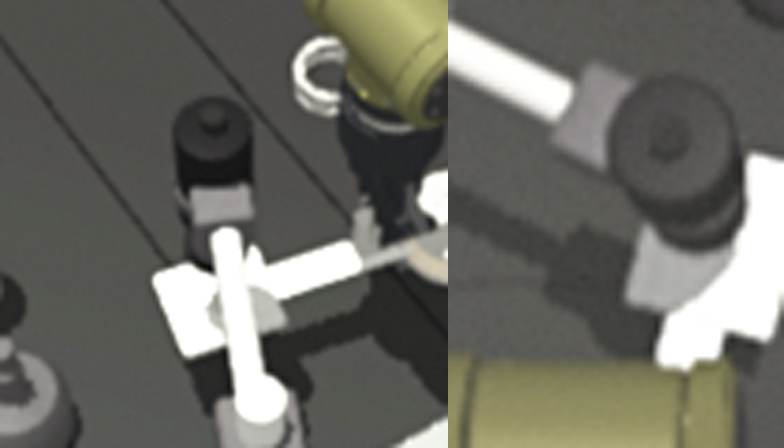

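```bash
python3 - <<'E'
from w import *
t,r,s=tool();K,d,rv,tv=cal('wrist')
Mw=cv2.Rodrigues(rv)[0];o=-Mw.T@tv.ravel()
rel_o=r.inv().apply(o-t);relM=Mw@r.as_matrix()   # cam<-tool
T0=np.array([.5798,.2614,.199]);R0=np.array([[.997,-.0018,.0779],[-.0779,-.0007,.997],[-.0017,-1,-.0009]])
M=relM@R0.T;o0=T0+R0@rel_o;C=(K,d,cv2.Rodrigues(M)[0],-M@o0)
im=cv2.imread('pics/w3.png',0).astype(float)
def edge(rows,c0,c1,sgn):
    out=[]
    for y in rows:
        g=np.diff(cv2.GaussianBlur(im[y:y+1],(5,1),0)[0,c0:c1])*sgn;out.append(atz('wrist',(c0+np.argmax(g)+.5,y),.04,C)[:2])
    return np.array(out)
def fit(p):
    vx,vy,x,y=cv2.fitLine(p.astype(np.float32),cv2.DIST_HUBER,0,.001,.001).ravel();
    if vx<0:vx,vy=-vx,-vy
    return np.arctan2(vy,vx),np.array([x,y])
L=fit(edge(range(160,225,5),185,225,1));Rr=fit(edge(list(range(160,180,5))+list(range(220,290,5)),375,405,-1))
print('edge yaw',L,Rr)
dial=atz('wrist',(321.5,205.5),.041,C);mark=atz('wrist',(321,150),.041,C);print('dial',dial,'mark ang',np.arctan2(*((mark-dial)[[1,0]]))-np.pi)
for y in(L[0],Rr[0]):
    print('lens',dial+R.from_euler('z',y).apply([.065,-.24,0]))
    n=np.array([-np.sin(y),np.cos(y)]);print('widths',(L[1]-Rr[1])@n,'mid to dial y',(dial[:2]-(L[1]+Rr[1])/2)@n)
E
```

```text
edge yaw (np.float32(-0.055181794), array([0.558 , 0.1718], dtype=float32)) (np.float32(-0.064887814), array([0.6013, 0.3121], dtype=float32))
dial [0.5743 0.2619 0.041 ] mark ang -0.06933588034673832
lens [0.6259 0.0186 0.041 ]
widths -0.14246957 mid to dial y 0.019562405493700176
lens [0.6236 0.0181 0.041 ]
widths -0.14280759 mid to dial y 0.019498749210156516
```

```bash
python3 - <<'E'
from w import *
w=snap('wrist','z.png')
print([ (x['centre'],x['conf']) for x in optics.landmark_of('wrist','ball_center')[:2]],proj('wrist',[[.631,.017,.1022]]))
a=snap('scene')[255:315,280:340];b=snap('top')[190:250,165:225]
cv2.imwrite('pics/g.png',cv2.resize(cv2.hconcat([a,b]),(800,400),interpolation=2)[:,:,::-1])
t,r,s=tool();print(t,s['opening'],s['joint_vel'],s['ft_force'],s['ft_torque'])
E
```

```text
[([321.9, 280.8], 0.63)] [[322.0388 525.2272]]
[0.5048 0.046  0.1143] 0.15177480713391497 [-0.0007 -0.0013  0.0008  0.0014  0.0017 -0.0004] [ 0.4788  0.1959 -2.985 ] [ 0.0473  0.2148 -0.0238]
```

View pics/g.png

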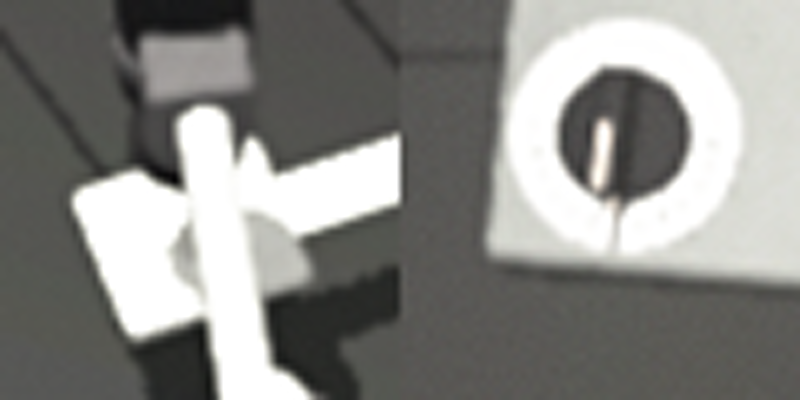

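```bash
python3 -c "
from station import order;print(order.sign_off())"
```

```text
the job is handed in; nothing more can be done
None
```

I handed the job in with the arm holding the silver tray still under the lens. The one thing I couldn't confirm by eye at the end was the ball itself. The boom and camera hid it from both fixed cameras, and it was out of the wrist camera's view.

**What I did:** I turned the focus knob about 0.88 rad clockwise onto the long index mark and let go. I then gripped the tray at 90 N, lifted it straight up and carried it slowly, without turning it, to under the lens.

**Last checks:**
- **Knob:** close up, the pointer stood within about 0.02 rad of the mark. After release, and again at the end, it still stood on it.
- **Ball:** it was in its pocket after the lift, and I kept the carry gentle. The last wrist detection of the ball (322,281) was not where the ball should be, so I took it as false.
- **Position:** I placed the pocket at about (0.631, 0.017). The foot and knob geometry puts the lens at about (0.630, 0.018). My other lens estimates ranged over x = 0.624 to 0.636; single-camera ones were up to 0.646.
- **Height:** the ball's top should be about 60 mm below the lens, from the tool height and the stated 172 mm lens height.
- **Hold:** joint speeds were near zero and the measured load of about 3 N fits the tray plus ball. The tray looks level, but I didn't measure its tilt.
- **Other things on the bench:** I never drove the arm into any of them, but I didn't re-measure their positions.

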